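Restock the empty pockets of a sloping spice rack

TASK

Two of the four pockets of the sloping spice rack are empty: lay the two spare spice jars from the worktop into them, one in each, each lying along the slope in its saddles with its foot down at the front stop and its black cap uphill, like the jars already there. Lay them in gently without dropping them, and leave the jars already in the rack and the other things on the worktop where they are.

Things in the scene. Friction and masses are not known exactly. Their poses are not given: they have to be found in the camera images.
- rack: fixed wooden spice rack, 356 mm wide (y), 130 mm deep (x), 100 mm high. Origin: on the worktop under its middle; z up, x from low front to high back, y across. Its board slopes 30 degrees from level, rising toward +x, with four pockets 82 mm apart along y. A stop board runs along the low front edge, its top 3 mm below the axis height of a lying jar. Two pockets are empty; which ones varies.
- pocket_1 (a point): pocket 1 from the rack's +y end: where the foot centre of a well laid jar comes, on the jar's axis, at the stop, 27 mm off the board (up to 15 mm off is fine). z points up the slope, y as the rack's, x square down into the board. Two V saddles, 14 mm long, 50 mm wide, 16 mm high, centred 17 and 85 mm up the slope, centre the jar; the 54 mm between them is free for fingers.
- pocket_2 (a point): pocket 2 from the rack's +y end: where the foot centre of a well laid jar comes, on the jar's axis, at the stop, 27 mm off the board (up to 15 mm off is fine). z points up the slope, y as the rack's, x square down into the board. Two V saddles, 14 mm long, 50 mm wide, 16 mm high, centred 17 and 85 mm up the slope, centre the jar; the 54 mm between them is free for fingers.
- pocket_3 (a point): pocket 3 from the rack's +y end: where the foot centre of a well laid jar comes, on the jar's axis, at the stop, 27 mm off the board (up to 15 mm off is fine). z points up the slope, y as the rack's, x square down into the board. Two V saddles, 14 mm long, 50 mm wide, 16 mm high, centred 17 and 85 mm up the slope, centre the jar; the 54 mm between them is free for fingers.
- pocket_4 (a point): pocket 4 from the rack's +y end: where the foot centre of a well laid jar comes, on the jar's axis, at the stop, 27 mm off the board (up to 15 mm off is fine). z points up the slope, y as the rack's, x square down into the board. Two V saddles, 14 mm long, 50 mm wide, 16 mm high, centred 17 and 85 mm up the slope, centre the jar; the 54 mm between them is free for fingers.
- jar_1: a glass spice jar with a black cap, round, 41 mm diameter all along, 105 mm long, 90 to 155 g. Origin: centre of its underside (foot); z runs along its axis from foot to cap. One of four alike: two lie in pockets of the rack, two are spares lying on the worktop, axis level; the poses tell which.
- jar_2: a glass spice jar with a black cap, round, 41 mm diameter all along, 105 mm long, 90 to 155 g. Origin: centre of its underside (foot); z runs along its axis from foot to cap. One of four alike: two lie in pockets of the rack, two are spares lying on the worktop, axis level; the poses tell which.
- jar_3: a glass spice jar with a black cap, round, 41 mm diameter all along, 105 mm long, 90 to 155 g. Origin: centre of its underside (foot); z runs along its axis from foot to cap. One of four alike: two lie in pockets of the rack, two are spares lying on the worktop, axis level; the poses tell which.
- jar_4: a glass spice jar with a black cap, round, 41 mm diameter all along, 105 mm long, 90 to 155 g. Origin: centre of its underside (foot); z runs along its axis from foot to cap. One of four alike: two lie in pockets of the rack, two are spares lying on the worktop, axis level; the poses tell which.
- timer: red and white kitchen timer, 60 mm wide, 48 mm high, standing right of the spares. Bystander, loose. Origin: centre of its underside, z up.
- mill: brown wooden pepper mill, 58 mm wide, 170 mm high, behind the rack. Bystander, loose. Origin: centre of its underside, z up.
Things that resemble listed ones, but are neither listed nor needed, are in the scene too. What is shaped like the jar_2 but orange is not meant.

How it is judged:
On the way, in this order (a step that is already met when the one before it is completed fails the run):
1. one spare jar lies in a pocket, released (((((distance between jar_3 and pocket_1 below 0.015 m and angle between the z axis of jar_3 and the z axis of pocket_1, either way round below 0.12 rad) or (distance between jar_3 and pocket_2 below 0.015 m and angle between the z axis of jar_3 and the z axis of pocket_2, either way round below 0.12 rad) or (distance between jar_3 and pocket_3 below 0.015 m and angle between the z axis of jar_3 and the z axis of pocket_3, either way round below 0.12 rad) or (distance between jar_3 and pocket_4 below 0.015 m and angle between the z axis of jar_3 and the z axis of pocket_4, either way round below 0.12 rad)) and contact force between the fingers and jar_3 below 0.2 N) or (((distance between jar_4 and pocket_1 below 0.015 m and angle between the z axis of jar_4 and the z axis of pocket_1, either way round below 0.12 rad) or (distance between jar_4 and pocket_2 below 0.015 m and angle between the z axis of jar_4 and the z axis of pocket_2, either way round below 0.12 rad) or (distance between jar_4 and pocket_3 below 0.015 m and angle between the z axis of jar_4 and the z axis of pocket_3, either way round below 0.12 rad) or (distance between jar_4 and pocket_4 below 0.015 m and angle between the z axis of jar_4 and the z axis of pocket_4, either way round below 0.12 rad)) and contact force between the fingers and jar_4 below 0.2 N))), for 0.2 s.
2. both spare jars lie in pockets, released (((distance between jar_3 and pocket_1 below 0.015 m and angle between the z axis of jar_3 and the z axis of pocket_1, either way round below 0.12 rad) or (distance between jar_3 and pocket_2 below 0.015 m and angle between the z axis of jar_3 and the z axis of pocket_2, either way round below 0.12 rad) or (distance between jar_3 and pocket_3 below 0.015 m and angle between the z axis of jar_3 and the z axis of pocket_3, either way round below 0.12 rad) or (distance between jar_3 and pocket_4 below 0.015 m and angle between the z axis of jar_3 and the z axis of pocket_4, either way round below 0.12 rad)) and contact force between the fingers and jar_3 below 0.2 N and ((distance between jar_4 and pocket_1 below 0.015 m and angle between the z axis of jar_4 and the z axis of pocket_1, either way round below 0.12 rad) or (distance between jar_4 and pocket_2 below 0.015 m and angle between the z axis of jar_4 and the z axis of pocket_2, either way round below 0.12 rad) or (distance between jar_4 and pocket_3 below 0.015 m and angle between the z axis of jar_4 and the z axis of pocket_3, either way round below 0.12 rad) or (distance between jar_4 and pocket_4 below 0.015 m and angle between the z axis of jar_4 and the z axis of pocket_4, either way round below 0.12 rad)) and contact force between the fingers and jar_4 below 0.2 N), for 0.2 s.
At the end, for the whole second after the job is handed in: each of the four pockets holds one of the four jars, lying along the slope cap uphill (within 0.12 rad), its foot centre within 15 mm of the pocket's point; all jars at rest (under 0.02 m/s) and not touched by the fingers (((distance between jar_1 and pocket_1 below 0.015 m and angle between the z axis of jar_1 and the z axis of pocket_1, either way round below 0.12 rad) or (distance between jar_2 and pocket_1 below 0.015 m and angle between the z axis of jar_2 and the z axis of pocket_1, either way round below 0.12 rad) or (distance between jar_3 and pocket_1 below 0.015 m and angle between the z axis of jar_3 and the z axis of pocket_1, either way round below 0.12 rad) or (distance between jar_4 and pocket_1 below 0.015 m and angle between the z axis of jar_4 and the z axis of pocket_1, either way round below 0.12 rad)) and ((distance between jar_1 and pocket_2 below 0.015 m and angle between the z axis of jar_1 and the z axis of pocket_2, either way round below 0.12 rad) or (distance between jar_2 and pocket_2 below 0.015 m and angle between the z axis of jar_2 and the z axis of pocket_2, either way round below 0.12 rad) or (distance between jar_3 and pocket_2 below 0.015 m and angle between the z axis of jar_3 and the z axis of pocket_2, either way round below 0.12 rad) or (distance between jar_4 and pocket_2 below 0.015 m and angle between the z axis of jar_4 and the z axis of pocket_2, either way round below 0.12 rad)) and ((distance between jar_1 and pocket_3 below 0.015 m and angle between the z axis of jar_1 and the z axis of pocket_3, either way round below 0.12 rad) or (distance between jar_2 and pocket_3 below 0.015 m and angle between the z axis of jar_2 and the z axis of pocket_3, either way round below 0.12 rad) or (distance between jar_3 and pocket_3 below 0.015 m and angle between the z axis of jar_3 and the z axis of pocket_3, either way round below 0.12 rad) or (distance between jar_4 and pocket_3 below 0.015 m and angle between the z axis of jar_4 and the z axis of pocket_3, either way round below 0.12 rad)) and ((distance between jar_1 and pocket_4 below 0.015 m and angle between the z axis of jar_1 and the z axis of pocket_4, either way round below 0.12 rad) or (distance between jar_2 and pocket_4 below 0.015 m and angle between the z axis of jar_2 and the z axis of pocket_4, either way round below 0.12 rad) or (distance between jar_3 and pocket_4 below 0.015 m and angle between the z axis of jar_3 and the z axis of pocket_4, either way round below 0.12 rad) or (distance between jar_4 and pocket_4 below 0.015 m and angle between the z axis of jar_4 and the z axis of pocket_4, either way round below 0.12 rad)) and linear speed of each of jar_1, jar_2, jar_3, jar_4 below 0.02 m/s and contact force between the fingers and jar_1 below 0.2 N and contact force between the fingers and jar_2 below 0.2 N and contact force between the fingers and jar_3 below 0.2 N and contact force between the fingers and jar_4 below 0.2 N).
It fails at once if a jar already in the rack is displaced (over 15 mm) (distance of any of jar_1, jar_2 from where it was at the start of the episode above 0.015 m).
It fails at once if the timer or pepper mill is displaced (over 30 mm) (distance of any of timer, mill from where it was at the start of the episode above 0.03 m).
It fails at once if a spare jar is dropped (faster than 0.6 m/s while not held) ((contact force between the fingers and jar_3 below 0.2 N and linear speed of jar_3 above 0.6 m/s) or (contact force between the fingers and jar_4 below 0.2 N and linear speed of jar_4 above 0.6 m/s)).
It also fails if it takes over 48 s, if anything falls off the work surface, if the arm or the gripper's body presses on something with over 40 N, if the wrist force passes 120 N, or if a joint passes its speed limit or range.

ROBOT

A 6-joint arm with a two-finger parallel gripper is mounted at the origin on a cart in front of the work surface, level with it; the furniture and walls round the work are solid. World frame = base frame: x ahead of the robot, y to its left, z up, the work surface at z = 0. Lengths are in m, angles in rad, forces in N, time in s.
With the tool pointing down it reaches from about 0.4 to 0.825 m from the base axis. Payload 7 kg.
Tool frame: the origin (TCP) lies at the centre of the arm's flange, where the gripper is bolted on; the fingertips stand 178 mm ahead of it and the grasp point (between the pads) lies 159 mm ahead of it; z points along the fingers, y is the direction in which the jaws open and shut (so a half turn about z gives the same grasp; the last joint's range is limited). The gripper opens to 88 mm and grips with 3 to 60 N. Pads are 19 mm wide; open, the fingers measure 130 mm over their backs; the gripper's body (78 mm by 193 mm) begins 47 mm behind the grasp point.
Start: joints at [1.537, 0.359, 0.012, 0, -1.224, -0.288], TCP at [0.213, 0.64, 0.405] pointing down, gripper open.
Joint ranges: [-3.07, 3.07], [-1.43, 2.12], [-1.02, 1.25], [-3.03, 1.67], [-3.05, -0], [-3.03, 3.03]. Speed limits (rad/s): [2.39, 2.39, 3.01, 3.14, 3.14, 3.14].

INTERFACE

Orientations are given as [roll, pitch, yaw] about the fixed x, y, z axes, in that order (R = Rz(yaw) Ry(pitch) Rx(roll)).
In Python, from station import * gives the robot as it stands.
- The arm moves only by the tool send_rows, never from a script. Its argument "motion" is a list of rows, each an object with "offset": the shift along the tool's x, y, z in cm, a list of three; "turn": the turn about the tool's z in degrees. In form: [{"offset": [x, y, z], "turn": turn}, ...]. A call has 1 to 8 rows; each row is the pose to reach, as a shift and turn from the pose commanded when the call began, along the tool's axes at that moment; what a row does not reach only later rows make up. A row lasts 1/10 s, in which the tool goes at most 50 mm and 8.59 degrees, less where a joint would pass 70% of its speed; a pose out of reach is approached as far as the arm can. A call with a gripper value outside its range is refused whole. "hand" is the opening, from -1 (shut) to 1 (fully open), set as the call begins (left out, the last holds). The fingers move at their own pace and stop on an object; "squeeze" is the grip in N (left out, the last holds). Time passes only in rows, so rows that repeat a pose let the fingers close. It gives the time, the measured TCP pose, the force and the opening at its end, in the units of the state.
- get_state(): the state, without advancing time (a new reading comes with each control period).
- grab_frame(name): name is "scene" or "top"; returns a dict with "frame" (384x512x3 uint8, blue, green, red), "range_z" (384x512 float32, m along the optical axis (not along the pixel's ray), 0 where there is no reading), "vertical_fov" (degrees; the focal length in pixels is half the picture's height over the tangent of half this angle, whatever the lens; pixels are square), "cx", "cy" (the principal point, pixels), "k1" (the pictures are not rectified: a ray, as slopes to the right and down, at radius r is drawn at 1 + k1 r^2 times it, then the intrinsics apply), "cam_to_world" (4x4, takes a point from camera to world coordinates). Camera axes: x right, y up, looking along -z (the intrinsics and any distortion apply to the point x, -y, -z); pixel columns grow to the right and rows downward; lengths in m; the calibration is good to about 2 mm. A picture is of the moment at which its call begins.
- job_done(): hands the job in, once; it reports no verdict.
The state is a dict: "t": time; "q": joint angles; "qd": joint speeds; "joint_efforts": joint torques, N m; "eef_pos": TCP position; "ee_rot": TCP orientation; "force": force on the tool from outside, world axes, zero at the start; "moment": the same for the moment, N m; "width": finger opening in m.
Only numpy, scipy, OpenCV 4.12 (cv2) and the standard library are available. Lean on these libraries where they do the work, as an engineer would, in place of code of your own. Each camera call takes 0.05 s, during which the arm holds its last target. There are 200 camera calls.

## Working session

There is one attempt and no reset: what is moved stays moved. The work goes in short steps, Python scripts to look and compute and a tool call to move; the robot and the scene stay as the last step left them, time stands still between calls to the robot, and variables do not carry over. Pictures are saved under pics/ and viewed, about 8 in all and at most 12, crops included, and the job is handed in when it is done.

Besides the shell and the picture viewer there is one more tool, called after ">>>" by a JSON object that holds its "method" and its "body", one argument or row to a line. send_rows: Moves the arm, as the interface text tells. Its arguments: {"type":"object","properties":{"motion":{"type":"array"},"hand":{"type":"number"},"squeeze":{"type":"number"}},"required":["motion"]}

```bash
mkdir -p pics; ls
cat > h.py <<'E'
from station import *
import numpy as np, cv2
from scipy.spatial.transform import Rotation as R
def cloud(f):
    im=f["frame"]; z=f["range_z"]; h,w=z.shape
    fl=h/2/np.tan(np.radians(f["vertical_fov"])/2)
    K=np.array([[fl,0,f["cx"]],[0,fl,f["cy"]],[0,0,1.]])
    u,v=np.meshgrid(np.arange(w),np.arange(h))
    p=np.stack([u,v],-1).reshape(-1,1,2).astype(np.float64)
    n=cv2.undistortPoints(p,K,np.array([f["k1"],0,0,0,0.])).reshape(h,w,2)
    P=np.stack([n[...,0]*z,-n[...,1]*z,-z,np.ones_like(z)],-1)@np.array(f["cam_to_world"]).T
    return im,P[...,:3],z
E
python3 - <<'E'
from h import *
for n in ("scene","top"):
    f=grab_frame(n); im,P,z=cloud(f)
    cv2.imwrite(f"pics/{n}0.png",im); np.savez(f"{n}0.npz",im=im,P=P,z=z)
    print(n,f["vertical_fov"],f["k1"],np.round(f["cam_to_world"],3).tolist(),(z>0).mean())
print(get_state())
a=cv2.imread("pics/scene0.png");b=cv2.imread("pics/top0.png")
cv2.imwrite("pics/both0.png",cv2.resize(np.hstack([a,b]),(800,300)))
E
```

```text
pics
scene 50.42116749403988 0.03926846060197046 [[0.587, 0.603, -0.539, -0.127], [-0.809, 0.443, -0.386, -0.515], [0.006, 0.663, 0.748, 1.063], [0.0, 0.0, 0.0, 1.0]] 0.8889058430989584
top 45.44287420152313 -0.17041049254400845 [[0.262, 0.937, -0.229, 0.234], [-0.965, 0.255, -0.059, -0.099], [0.003, 0.237, 0.972, 1.591], [0.0, 0.0, 0.0, 1.0]] 0.9249267578125
{'t': 0.1, 'q': array([ 1.53709591e+00,  3.59312896e-01,  1.11731743e-02, -2.81032670e-04,
       -1.22409232e+00, -2.88085959e-01]), 'qd': array([ 0.00153386, -0.0009896 ,  0.00159251,  0.00029837, -0.00025341,
       -0.00085238]), 'joint_efforts': array([-1.25208488e-03, -5.84157479e+01,  2.93755299e+01,  7.01562569e+00,
        1.01411686e-02, -5.35088816e-05]), 'eef_pos': array([0.21343912, 0.64019586, 0.40383255]), 'ee_rot': array([ 3.14014104e+00, -1.54627484e-04, -3.21881952e-01]), 'force': array([-0.23846055, -0.15367851,  0.00244046]), 'moment': array([-0.05692894, -0.04369467,  0.02533121]), 'width': 0.08762828331556419}
```

View pics/top0.png

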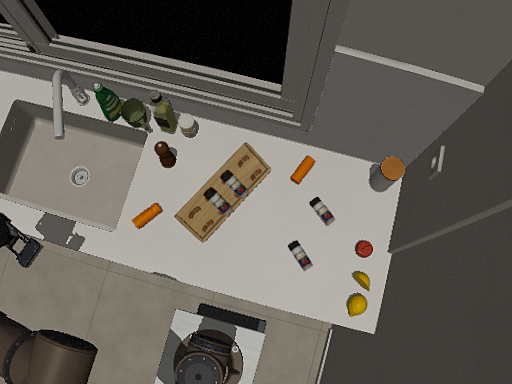

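View pics/scene0.png

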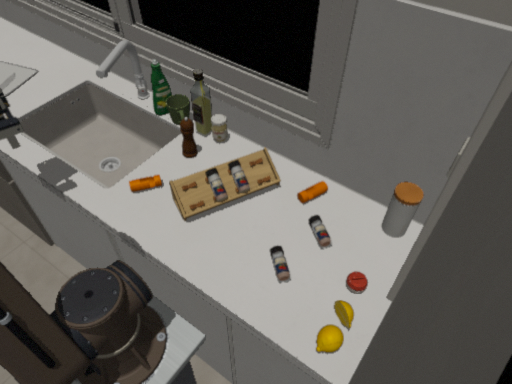

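Top view: candidate spares are white/black jars at (320,210) and (300,255). The orange cylinders at (302,170) and (147,215) are the decoys, since the description excludes orange. The rack spans about (178,215) to (270,165). Its middle pockets, 2 and 3, are filled (217,200), (234,183), so the outer two are empty. I'll confirm with a crop and measure.

```bash
cat > meas.py <<'E'
from h import *
d=np.load("top0.npz"); s=np.load("scene0.npz")
def sub(d,c,r,zmin,zmax):
    P=d["P"]; m=(np.hypot(P[...,0]-c[0],P[...,1]-c[1])<r)&(P[...,2]>zmin)&(P[...,2]<zmax)&(d["z"]>0); return P[m],d["im"][m]
for uv in [(320,210),(300,255),(302,170),(364,249),(165,153)]:
    c=d["P"][uv[1],uv[0]]
    for n,q in(("top",d),("scene",s)):
        p,col=sub(q,c,.075,.012,.07)
        (cx,cy),wh,a=cv2.minAreaRect((p[:,:2]*1000).astype(np.float32))
        b=cv2.boxPoints(((cx,cy),wh,a)); e=b[1]-b[0],b[2]-b[1]; e=max(e,key=np.linalg.norm); e/=np.linalg.norm(e)
        dark=col.max(1)<60; t=(p[:,:2]*1000-[cx,cy])@e
        print(uv,n,np.round([cx,cy,*wh]),"ang",round(np.degrees(np.arctan2(e[1],e[0])),1),"darkmean t",round(t[dark].mean(),1) if dark.any() else None,"t",np.round([t.min(),t.max()]),"zmax",p[:,2].max().round(4),len(p))
# rack
c=d["P"][192,225]
for n,q in(("top",d),("scene",s)):
    p,col=sub(q,c,.21,.015,.14)
    hsv=cv2.cvtColor(col[None],cv2.COLOR_BGR2HSV)[0]
    w=(hsv[:,0]>8)&(hsv[:,0]<28)&(hsv[:,1]>50)&(hsv[:,2]>60)
    (cx,cy),wh,a=cv2.minAreaRect((p[w][:,:2]*1000).astype(np.float32))
    print("rack",n,cx,cy,wh,a,p[w][:,2].max())
im=d["im"][130:280,165:345]; im2=s["im"][140:290,165:345]
cv2.imwrite("pics/crop.png",np.hstack([cv2.resize(im,None,fx=2.2,fy=2.2,interpolation=3),cv2.resize(im2,None,fx=2.2,fy=2.2,interpolation=3)]))
E
python3 meas.py
```

```text
(320, 210) top [ 601. -242.  104.   40.] ang 51.8 darkmean t 16.3 t [-52.  52.] zmax 0.0506 336
(320, 210) scene [ 603. -242.  109.   40.] ang 51.4 darkmean t 32.0 t [-54.  54.] zmax 0.0434 418
(300, 255) top [ 426. -203.  109.   86.] ang 20.4 darkmean t 14.2 t [-54.  54.] zmax 0.0486 351
(300, 255) scene [ 433. -206.  107.   40.] ang 47.6 darkmean t 24.1 t [-54.  54.] zmax 0.0435 474
(302, 170) top [ 730. -141.   42.  105.] ang -20.5 darkmean t None t [-52.  52.] zmax 0.0497 331
(302, 170) scene [ 731. -142.   39.  108.] ang -22.0 darkmean t None t [-54.  54.] zmax 0.0435 363
(364, 249) top [ 511. -414.   56.   59.] ang -30.4 darkmean t 5.9 t [-29.  29.] zmax 0.0549 241
(364, 249) scene [ 512. -415.   53.   58.] ang -86.0 darkmean t None t [-29.  29.] zmax 0.0507 354
(165, 153) top [654. 322.  38.  96.] ang -32.2 darkmean t -21.6 t [-48.  48.] zmax 0.0698 134
(165, 153) scene [634. 331.  30.  55.] ang -43.7 darkmean t 2.5 t [-27.  27.] zmax 0.0698 191
rack top 570.0691528320312 103.00535583496094 (130.96212768554688, 355.5268859863281) 63.08021926879883 0.10278208876348383
rack scene 571.1534423828125 101.95710754394531 (133.82369995117188, 357.4547119140625) 63.18492126464844 0.11832165883969081
```

View pics/crop.png

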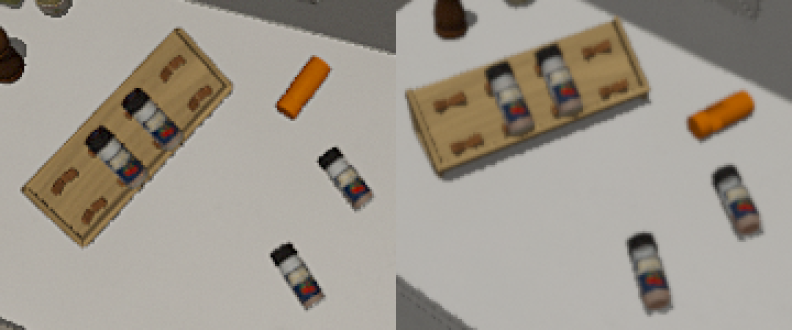

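```bash
cat > rack.py <<'E'
from h import *
C=np.array([.5706,.1025,0]); th=np.radians(63.13); Rr=R.from_euler('z',th).as_matrix()
if __name__=="__main__":
  for n in("top","scene"):
    q=np.load(n+"0.npz"); P=(q["P"].reshape(-1,3)-C)@Rr; P=P[(np.abs(P[:,0])<.08)&(np.abs(P[:,1])<.185)&(P[:,2]>.01)&(P[:,2]<.16)]*1000
    bd=P[(np.abs(np.abs(P[:,1])-81)<9)&(np.abs(P[:,0])<45)|(np.abs(P[:,1])<9)&(np.abs(P[:,0])<45)]
    k=np.polyfit(bd[:,0],bd[:,2],1); print(n,"board slope deg",np.degrees(np.arctan(k[0])),"z0",k[1],np.std(bd[:,2]-np.polyval(k,bd[:,0])))
    # stop profile in free columns
    e=P[(np.abs(P[:,1]+81)<25)|(np.abs(P[:,1]-81)<25)]
    for a in range(-70,72,5):
        w=e[(e[:,0]>=a)&(e[:,0]<a+5)]
        if len(w):print(a,np.round(np.percentile(w[:,2],[10,50,90])),end=" | ")
    print()
    c,s=np.cos(np.pi/6),np.sin(np.pi/6)
    U=P[:,0]*c+(P[:,2]-k[1])*s; N=-P[:,0]*s+(P[:,2]-k[1])*c   # along / off board (from board at x=0)
    for y in(41,-41):
        m=(np.abs(P[:,1]-y)<30)&(N>30); t=m&(np.abs(P[:,1]-y)<6)
        A=np.polyfit(U[m],P[m][:,1],1)
        print("jar y",y,"U range",np.round(np.percentile(U[m],[0,2,98,100]),1),"y med",np.median(P[m][:,1]).round(1),"tilt",A[0].round(3),"top N",np.round(np.percentile(N[t],[20,50,80]),1))
    for y in (123,-123):
        m=(np.abs(P[:,1]-y)<30)&(N>8)&(np.abs(P[:,0])<48); print("saddles",y,"y",np.round(np.percentile(P[m][:,1],[2,50,98])),"U hist",np.histogram(U[m],bins=np.arange(-60,70,8)),)
E
python3 rack.py
```

```text
top board slope deg 30.18478715055248 z0 50.59549108307632 3.790266830030236
-70 [12. 12. 12.] | -65 [39. 42. 47.] | -60 [39. 43. 50.] | -55 [34. 38. 57.] | -50 [25. 31. 64.] | -45 [22. 27. 54.] | -40 [25. 31. 57.] | -35 [28. 33. 65.] | -30 [29. 37. 70.] | -25 [33. 38. 75.] | -20 [36. 41. 72.] | -15 [39. 45. 53.] | -10 [43. 48. 53.] | -5 [45. 49. 60.] | 0 [46. 53. 78.] | 5 [50. 55. 61.] | 10 [55. 59. 84.] | 15 [57. 63. 80.] | 20 [59. 67. 92.] | 25 [62. 70. 96.] | 30 [65. 70. 77.] | 35 [68. 72. 77.] | 40 [68. 74. 80.] | 45 [74. 77. 83.] | 50 [77. 80. 84.] | 55 [80. 84. 88.] | 60 [77. 82. 87.] | 65 [76. 76. 76.] | 
jar y 41 U range [-56.3 -46.7  55.6  57.3] y med 42.2 tilt 0.008 top N [43.7 46.4 49.3]
jar y -41 U range [-50.3 -46.3  55.9  56.9] y med -39.2 tilt 0.001 top N [44.  46.5 49. ]
saddles 123 y [100. 122. 146.] U hist (array([ 0,  0, 12, 19,  7,  0,  1,  1,  0,  0,  3, 21, 13,  0,  0,  0]), array([-60, -52, -44, -36, -28, -20, -12,  -4,   4,  12,  20,  28,  36,
        44,  52,  60,  68]))
saddles -123 y [-147. -116. -100.] U hist (array([ 0,  1,  9, 19,  4,  1,  0,  1,  0,  0
[... 662 characters left out ...]
0. 75. 79.] | 50 [74. 78. 81.] | 55 [76. 81. 86.] | 60 [78. 82. 85.] | 65 [78. 82. 83.] | 
jar y 41 U range [-47.8 -46.1  57.5  59.4] y med 43.9 tilt -0.008 top N [44.4 46.6 48.7]
jar y -41 U range [-48.3 -46.1  57.3  59.6] y med -37.0 tilt -0.013 top N [44.4 46.4 48.8]
saddles 123 y [ 99. 115. 147.] U hist (array([ 0,  0, 14, 18,  5,  0,  0,  0,  0,  1,  6, 20, 20,  2,  1,  0]), array([-60, -52, -44, -36, -28, -20, -12,  -4,   4,  12,  20,  28,  36,
        44,  52,  60,  68]))
saddles -123 y [-146. -125.  -99.] U hist (array([ 0,  0, 12, 20,  3,  0,  0,  0,  0,  0,  2, 16, 23,  2,  1,  0]), array([-60, -52, -44, -36, -28, -20, -12,  -4,   4,  12,  20,  28,  36,
        44,  52,  60,  68]))
```

>>> {"method": "send_rows", "body": {
  "motion": [
    {"offset": [0, 0, 0], "turn": 9}
  ],
  "hand": 1
}}

```text
t: 0.2
eef_pos: [0.2134, 0.6402, 0.404]
ee_rot: [3.141, -0.0, -0.473]
force: [-0.2, -0.2, -0.4]
width: 0.0877
```

```bash
cat > d.py <<'E'
from h import *
import sys
from rack import C,Rr
T={"A":(.6067,-.2360,.1825,-128.4),"B":(.4380,-.2005,.1825,-132.4)}
for n,y in(("P4",-.1225),("P1",.1235)):
    p=C+Rr@np.array([.0013,y,.0806]); T[n]=(p[0],p[1],p[2]+.159+.003,63.13-180)
def delta(x,y,z,yaw):
    s=get_state(); M=R.from_euler('xyz',s["ee_rot"]).as_matrix()
    o=M.T@(np.array([x,y,z])-s["eef_pos"])*100
    return np.round(o,2),"turn",round(-((yaw-np.degrees(s["ee_rot"][2])+180)%360-180),1)
if __name__=="__main__":
    for k in sys.argv[1:]:print(k,np.round(T[k],4),*delta(*T[k]))
E
python3 d.py A B P4 P1
```

```text
A [   0.6067   -0.236     0.1825 -128.4   ] [74.89 60.1  22.24] turn 101.3
B [   0.438    -0.2005    0.1825 -132.4   ] [58.25 64.62 22.24] turn 105.3
P4 [ 6.8050e-01  4.8300e-02  2.4260e-01 -1.1687e+02] [68.52 31.43 16.19] turn 89.8
P1 [   0.461     0.1595    0.2426 -116.87  ] [43.92 31.52 16.19] turn 89.8
```

>>> {"method": "send_rows", "body": {
  "motion": [
    {"offset": [74.9, 60.1, 0], "turn": 101.3},
    {"offset": [74.9, 60.1, 0], "turn": 101.3},
    {"offset": [74.9, 60.1, 0], "turn": 101.3},
    {"offset": [74.9, 60.1, 0], "turn": 101.3},
    {"offset": [74.9, 60.1, 0], "turn": 101.3},
    {"offset": [74.9, 60.1, 0], "turn": 101.3},
    {"offset": [74.9, 60.1, 0], "turn": 101.3},
    {"offset": [74.9, 60.1, 0], "turn": 101.3}
  ],
  "hand": 1
}}

```text
t: 1.0
eef_pos: [0.3778, 0.2734, 0.4047]
ee_rot: [3.142, 0.0, -1.677]
force: [1.7, -0.3, 0.1]
width: 0.0878
```

```bash
python3 d.py A; python3 -c "from h import *;print(get_state()['q'])"
```

```text
A [   0.6067   -0.236     0.1825 -128.4   ] [ 48.22 -28.19  22.21] turn 32.3
[ 1.05032317e+00  8.06785303e-03 -4.27883629e-01 -8.24045661e-05
 -1.13471802e+00 -1.15697803e+00]
```

>>> {"method": "send_rows", "body": {
  "motion": [
    {"offset": [48.2, -28.2, 5], "turn": 32.3},
    {"offset": [48.2, -28.2, 5], "turn": 32.3},
    {"offset": [48.2, -28.2, 5], "turn": 32.3},
    {"offset": [48.2, -28.2, 5], "turn": 32.3},
    {"offset": [48.2, -28.2, 5], "turn": 32.3},
    {"offset": [48.2, -28.2, 5], "turn": 32.3},
    {"offset": [48.2, -28.2, 5], "turn": 32.3},
    {"offset": [48.2, -28.2, 5], "turn": 32.3}
  ]
}}

```text
t: 1.8
eef_pos: [0.5435, -0.089, 0.3687]
ee_rot: [3.141, -0.0, -2.236]
force: [0.8, 1.8, 0.3]
width: 0.0876
```

```bash
python3 d.py A
```

```text
A [   0.6067   -0.236     0.1825 -128.4   ] [  7.67 -14.05  18.62] turn 0.3
```

>>> {"method": "send_rows", "body": {
  "motion": [
    {"offset": [7.7, -14, 9], "turn": 0.3},
    {"offset": [7.7, -14, 9], "turn": 0.3},
    {"offset": [7.7, -14, 9], "turn": 0.3},
    {"offset": [7.7, -14, 9], "turn": 0.3},
    {"offset": [7.7, -14, 9], "turn": 0.3},
    {"offset": [7.7, -14, 9], "turn": 0.3}
  ]
}}

```text
t: 2.4
eef_pos: [0.6055, -0.2345, 0.2776]
ee_rot: [3.139, -0.001, -2.243]
force: [0.3, 0.6, -0.2]
width: 0.0876
```

```bash
cat > look.py <<'E'
from h import *
import sys
n,out,cx,cy=sys.argv[1],sys.argv[2],int(sys.argv[3]),int(sys.argv[4])
f=grab_frame(n); im,P,z=cloud(f); np.savez(out+".npz",im=im,P=P,z=z)
cv2.imwrite(f"pics/{out}.png",cv2.resize(im[max(0,cy-65):cy+65,max(0,cx-80):cx+80],None,fx=4,fy=4,interpolation=cv2.INTER_CUBIC))
E
python3 d.py A; python3 look.py scene a1 320 225
```

```text
A [   0.6067   -0.236     0.1825 -128.4   ] [ 0.03 -0.21  9.51] turn -0.1
```

View pics/a1.png

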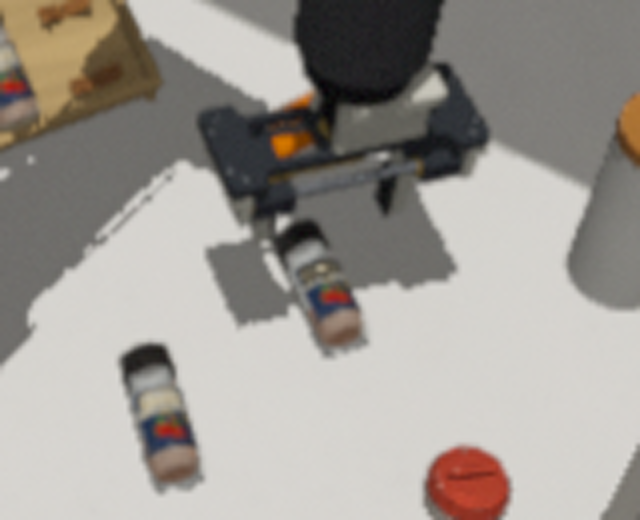

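Picture 4: the open gripper is above the far spare jar (crop ~(320,285)), with its jaws across the jar's axis. Descending and gripping.

>>> {"method": "send_rows", "body": {
  "motion": [
    {"offset": [0, -0.1, 4], "turn": 0},
    {"offset": [0, -0.1, 7], "turn": 0},
    {"offset": [0, -0.1, 8.5], "turn": 0},
    {"offset": [0, -0.1, 9.5], "turn": 0},
    {"offset": [0, -0.1, 9.5], "turn": 0},
    {"offset": [0, -0.1, 9.5], "turn": 0}
  ]
}}

```text
t: 3.05
eef_pos: [0.6073, -0.2342, 0.1854]
ee_rot: [-3.14, 0.001, -2.24]
force: [0.2, -0.7, -0.0]
width: 0.0876
```

>>> {"method": "send_rows", "body": {
  "motion": [
    {"offset": [0, 0, 0], "turn": 0},
    {"offset": [0, 0, 0], "turn": 0},
    {"offset": [0, 0, 0], "turn": 0},
    {"offset": [0, 0, 0], "turn": 0},
    {"offset": [0, 0, 0], "turn": 0}
  ],
  "hand": -1,
  "squeeze": 8
}}

```text
t: 3.55
eef_pos: [0.6066, -0.2345, 0.1841]
ee_rot: [-3.141, 0.0, -2.241]
force: [0.0, 0.2, 1.1]
width: 0.0533
```

>>> {"method": "send_rows", "body": {
  "motion": [
    {"offset": [0, 0, 0], "turn": 0},
    {"offset": [0, 0, 0], "turn": 0},
    {"offset": [0, 0, 0], "turn": 0},
    {"offset": [0, 0, 0], "turn": 0}
  ]
}}

```text
t: 3.95
eef_pos: [0.6066, -0.2345, 0.184]
ee_rot: [-3.142, 0.0, -2.241]
force: [0.4, -0.4, 0.3]
width: 0.0403
```

>>> {"method": "send_rows", "body": {
  "motion": [
    {"offset": [0, 0, -2], "turn": 0},
    {"offset": [0, 0, -5], "turn": 0},
    {"offset": [0, 0, -9], "turn": 0},
    {"offset": [0, 0, -13], "turn": 0},
    {"offset": [0, 0, -16], "turn": 0},
    {"offset": [0, 0, -16], "turn": 0}
  ]
}}

```text
t: 4.55
eef_pos: [0.6076, -0.2347, 0.3493]
ee_rot: [-3.134, 0.004, -2.24]
force: [0.4, -0.1, -1.1]
width: 0.0405
```

```bash
python3 d.py P4; python3 look.py scene a2 320 180; cp pics/a2.png pics/a2b.png
```

```text
P4 [ 6.8050e-01  4.8300e-02  2.4260e-01 -1.1687e+02] [-26.68  11.93  10.68] turn -11.5
```

View pics/a2.png

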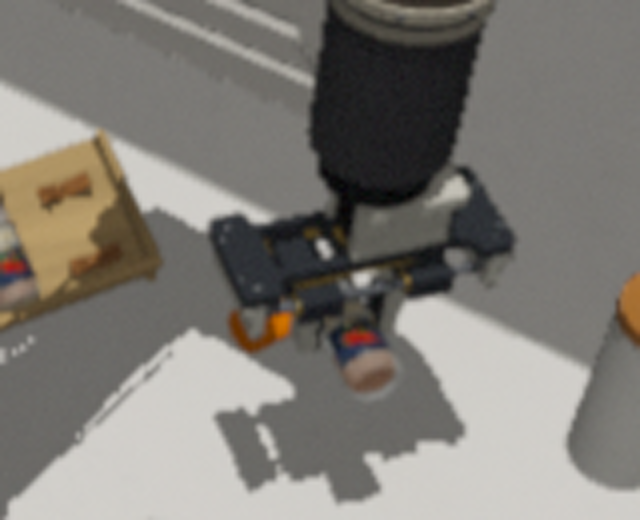

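>>> {"method": "send_rows", "body": {
  "motion": [
    {"offset": [-26.8, 11.9, 0], "turn": -11.5},
    {"offset": [-26.8, 11.9, 0], "turn": -11.5},
    {"offset": [-26.8, 11.9, 0], "turn": -11.5},
    {"offset": [-26.8, 11.9, 0], "turn": -11.5},
    {"offset": [-26.8, 11.9, 0], "turn": -11.5},
    {"offset": [-26.8, 11.9, 0], "turn": -11.5},
    {"offset": [-26.8, 11.9, 0], "turn": -11.5},
    {"offset": [-26.8, 11.9, 0], "turn": -11.5}
  ]
}}

```text
t: 5.4
eef_pos: [0.6794, 0.0509, 0.3419]
ee_rot: [3.139, -0.002, -2.038]
force: [-1.1, -0.0, -1.9]
width: 0.0403
```

```bash
python3 d.py P4;python3 look.py scene a3 275 140
python3 - <<'E'
from h import *
from rack import C,Rr
q=np.load("a3.npz"); P=(q["P"].reshape(-1,3)-C)@Rr*1000; col=q["im"].reshape(-1,3)
m=(np.abs(P[:,1]+122)<35)&(np.abs(P[:,0])<90)&(P[:,2]>115)&(P[:,2]<260)
for a in range(-90,70,8):
    w=P[m&(P[:,0]>=a)&(P[:,0]<a+8)]
    if len(w):print(a,len(w),np.round(np.percentile(w[:,2],[0,50,100])),np.median(w[:,1]).round())
E
```

```text
P4 [ 6.8050e-01  4.8300e-02  2.4260e-01 -1.1687e+02] [ 0.17 -0.24  9.93] turn 0.1
-58 89 [163. 182. 200.] -119.0
-50 25 [172. 194. 201.] -115.0
-42 43 [178. 197. 253.] -111.0
-34 74 [163. 243. 256.] -118.0
-26 66 [176. 246. 259.] -118.0
-18 45 [175. 199. 259.] -119.0
-10 107 [162. 194. 245.] -138.0
-2 29 [183. 198. 234.] -139.0
6 21 [185. 200. 256.] -122.0
14 12 [181. 252. 258.] -96.0
22 5 [246. 252. 257.] -92.0
30 5 [196. 244. 251.] -106.0
38 1 [193. 193. 193.] -132.0
```

View pics/a3.png

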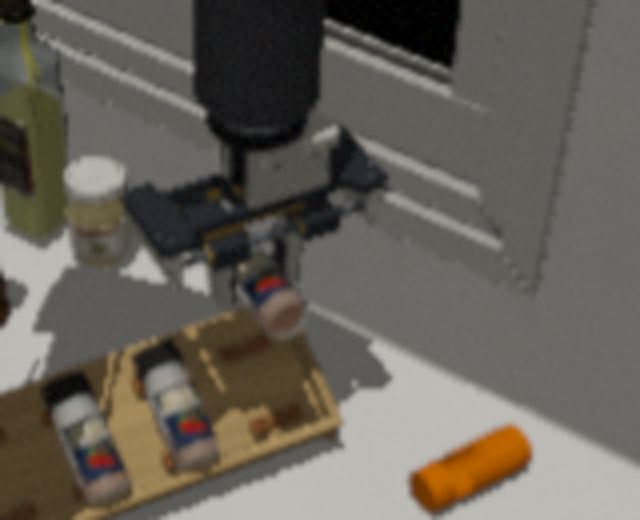

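Picture 6: the jar is level in the grip above pocket 4, foot at crop (285,320); the other jars are untouched. Lowering with a soft squeeze so it pivots onto the slope.

>>> {"method": "send_rows", "body": {
  "motion": [
    {"offset": [0, -0.2, 2], "turn": 0},
    {"offset": [0, -0.2, 5], "turn": 0},
    {"offset": [0, -0.2, 6.5], "turn": 0},
    {"offset": [0, -0.2, 7], "turn": 0},
    {"offset": [0, -0.2, 7.3], "turn": 0},
    {"offset": [0, -0.2, 7.6], "turn": 0}
  ],
  "hand": -1,
  "squeeze": 4
}}

```text
t: 6.05
eef_pos: [0.682, 0.0484, 0.2689]
ee_rot: [-3.14, 0.001, -2.04]
force: [0.2, 0.7, -0.8]
width: 0.0405
```

```bash
python3 d.py P4; python3 -c "
from h import *
s=get_state();print(s['force'],s['moment'],s['width'])"
```

```text
P4 [ 6.8050e-01  4.8300e-02  2.4260e-01 -1.1687e+02] [0.08 0.13 2.63] turn -0.0
[ 0.18837265  0.67267984 -0.8208346 ] [ 0.09642831 -0.12261662 -0.03141304] 0.040484738433583856
```

>>> {"method": "send_rows", "body": {
  "motion": [
    {"offset": [0, 0.1, 0.4], "turn": 0},
    {"offset": [0, 0.1, 0.8], "turn": 0},
    {"offset": [0, 0.1, 1.2], "turn": 0},
    {"offset": [0, 0.1, 1.6], "turn": 0},
    {"offset": [0, 0.1, 1.6], "turn": 0}
  ]
}}

```text
t: 6.55
eef_pos: [0.6807, 0.0489, 0.2516]
ee_rot: [-3.142, -0.0, -2.04]
force: [0.5, -0.7, -1.3]
width: 0.0405
```

```bash
cat > prof.py <<'E'
from h import *
from rack import C,Rr
import sys
y0=float(sys.argv[2]); q=np.load(sys.argv[1]+".npz"); P=(q["P"].reshape(-1,3)-C)@Rr*1000
m=(np.abs(P[:,1]-y0)<15)&(np.abs(P[:,0])<95)&(P[:,2]>25)&(P[:,2]<150)
for a in range(-80,80,8):
    w=P[m&(P[:,0]>=a)&(P[:,0]<a+8)]
    if len(w):print(a+4,len(w),np.round(np.percentile(w[:,2],[0,50,90])),end=" | ")
s=get_state();print("\n",s['force'],s['moment'],s['width'])
E
python3 d.py P4; python3 look.py scene a4 275 160; python3 prof.py a4 -123
```

```text
P4 [ 6.8050e-01  4.8300e-02  2.4260e-01 -1.1687e+02] [ 0.06 -0.    0.9 ] turn -0.0
-68 4 [38. 39. 41.] | -60 44 [28. 74. 88.] | -52 42 [37. 67. 91.] | -44 25 [29. 93. 98.] | -36 28 [25. 64. 97.] | -28 18 [ 35.  97. 101.] | -20 21 [ 36.  99. 102.] | -12 26 [ 33. 101. 106.] | -4 19 [ 39. 103. 107.] | 4 11 [ 46. 107. 111.] | 12 6 [ 48. 106. 108.] | 20 4 [112. 113. 117.] | 28 5 [104. 111. 115.] | 
 [ 0.0781686   0.37767966 -1.00908069] [-0.10058335 -0.21955488 -0.02274576] 0.04073180664524967
```

View pics/a4.png

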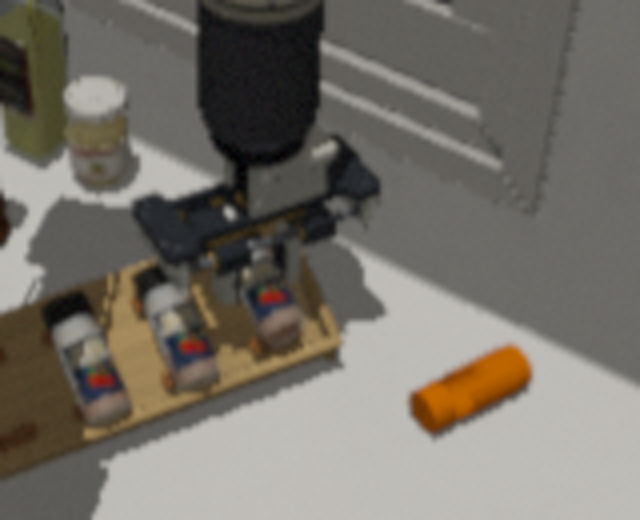

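Picture 7: the jar is pivoting (about 15° so far) inside pocket 4, and the neighbours are clear. Continuing down.

>>> {"method": "send_rows", "body": {
  "motion": [
    {"offset": [0, 0, 0.3], "turn": 0},
    {"offset": [0, 0, 0.6], "turn": 0},
    {"offset": [0, 0, 0.9], "turn": 0},
    {"offset": [0, 0, 1.1], "turn": 0},
    {"offset": [0, 0, 1.1], "turn": 0}
  ]
}}

```text
t: 7.1
eef_pos: [0.682, 0.0493, 0.242]
ee_rot: [-3.138, 0.002, -2.039]
force: [5.1, -1.7, 3.0]
width: 0.0409
```

```bash
python3 d.py P4; python3 look.py scene a5 275 160; python3 prof.py a5 -123
```

```text
P4 [ 6.8050e-01  4.8300e-02  2.4260e-01 -1.1687e+02] [ 0.16  0.09 -0.06] turn 0.0
-60 35 [30. 41. 66.] | -52 30 [39. 67. 75.] | -44 29 [35. 73. 77.] | -36 26 [25. 78. 83.] | -28 37 [ 74.  86. 148.] | -20 30 [ 35.  89. 144.] | -12 23 [36. 94. 98.] | -4 22 [ 39.  97. 102.] | 4 12 [ 46. 102. 105.] | 12 3 [110. 111. 112.] | 20 6 [110. 111. 111.] | 28 2 [108. 123. 136.] | 
 [ 5.52979528 -2.03695862  2.89376593] [-0.64293236 -2.03308947  0.01126644] 0.04082718802060915
```

>>> {"method": "send_rows", "body": {
  "motion": [
    {"offset": [0, 0, 0], "turn": 0},
    {"offset": [0, 0, 0], "turn": 0},
    {"offset": [0, 0, 0], "turn": 0},
    {"offset": [0, 0, 0], "turn": 0},
    {"offset": [0, 0, 0], "turn": 0}
  ],
  "hand": 0.3
}}

```text
t: 7.65
eef_pos: [0.6804, 0.0491, 0.2407]
ee_rot: [3.141, -0.0, -2.04]
force: [0.2, 1.3, -1.2]
width: 0.0568
```

>>> {"method": "send_rows", "body": {
  "motion": [
    {"offset": [0, 0, -1], "turn": 0},
    {"offset": [0, 0, -3], "turn": 0},
    {"offset": [0, 0, -6], "turn": 0},
    {"offset": [0, 0, -10], "turn": 0},
    {"offset": [0, 0, -10], "turn": 0}
  ]
}}

```text
t: 8.15
eef_pos: [0.6822, 0.0492, 0.3485]
ee_rot: [-3.133, 0.006, -2.039]
force: [1.0, 0.2, 0.9]
width: 0.0572
```

```bash
python3 d.py B; python3 look.py scene a6 250 180; python3 prof.py a6 -123;python3 prof.py a6 -40; python3 prof.py a6 42
```

```text
B [   0.438    -0.2005    0.1825 -132.4   ] [33.4  10.66 16.31] turn 15.6
-60 45 [26. 42. 66.] | -52 31 [35. 67. 73.] | -44 30 [25. 70. 75.] | -36 27 [25. 77. 82.] | -28 25 [74. 82. 89.] | -20 20 [33. 87. 90.] | -12 27 [38. 91. 95.] | -4 24 [ 44.  97. 101.] | 4 23 [ 43.  98. 103.] | 12 29 [ 50. 103. 109.] | 20 28 [ 55. 110. 116.] | 28 20 [ 60. 113. 117.] | 36 2 [111. 112. 113.] | 44 1 [76. 76. 76.] | 52 5 [70. 74. 77.] | 60 6 [78. 83. 86.] | 68 3 [80. 81. 84.] | 
 [0.11799536 0.18721602 0.47427967] [ 0.09677103 -0.0724493  -0.01935476] 0.05701812328446199
-68 2 [39. 40. 40.] | -60 48 [28. 56. 67.] | -52 41 [34. 67. 75.] | -44 25 [28. 73. 79.] | -36 22 [25. 78. 83.] | -28 30 [71. 83. 87.] | -20 26 [39. 87. 93.] | -12 23 [39. 92. 97.] | -4 25 [ 37.  95. 101.] | 4 26 [ 42.  98. 103.] | 12 29 [ 53. 103. 109.] | 20 30 [ 57. 109. 115.] | 28 16 [ 60. 113. 117.] | 44 2 [74. 74. 74.] | 52 5 [72. 79. 80.] | 60 10 [79. 83. 86.] | 68 3 [82. 82. 83.] | 
 [0.11799536 0.18721602 0.47427967] [ 0.09677103 -0.0724493  -0.01935476] 0.05701812328446199
-68 3 [42. 44. 60.] | -60 51 [30. 56. 69.] | -52 43 [35. 67. 75.] | -44 31 [27. 74. 79.] | -36 26 [68. 79. 84.] | -28 26 [77. 84. 88.] | -20 22 [77. 88. 90.] | -12 30 [40. 92. 95.] | -4 25 [ 42.  97. 101.] | 4 28 [ 46. 101. 104.] | 12 30 [ 55. 108. 113.] | 20 28 [ 48. 111. 116.] | 28 17 [ 78. 113. 116.] | 44 1 [76. 76. 76.] | 52 2 [75. 76. 77.] | 60 12 [77. 83. 86.] | 68 2 [78. 79. 79.] | 
 [0.11799536 0.18721602 0.47427967] [ 0.09677103 -0.0724493  -0.01935476] 0.05701812328446199
```

View pics/a6.png

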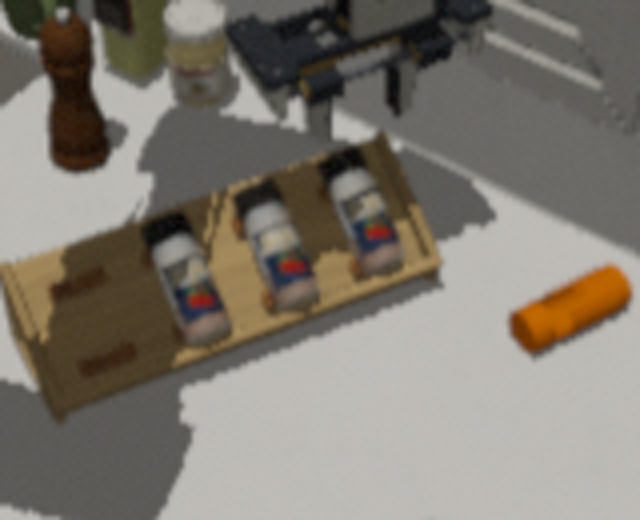

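Picture 8: the jar in pocket 4 lies just like its neighbours, foot at crop (383,265), and its height profile agrees within 1–3 mm. Now the second spare.

>>> {"method": "send_rows", "body": {
  "motion": [
    {"offset": [33.4, 10.7, 0], "turn": 15.6},
    {"offset": [33.4, 10.7, 0], "turn": 15.6},
    {"offset": [33.4, 10.7, 0], "turn": 15.6},
    {"offset": [33.4, 10.7, 0], "turn": 15.6},
    {"offset": [33.4, 10.7, 5], "turn": 15.6},
    {"offset": [33.4, 10.7, 7], "turn": 15.6},
    {"offset": [33.4, 10.7, 7], "turn": 15.6},
    {"offset": [33.4, 10.7, 7], "turn": 15.6}
  ],
  "hand": 1
}}

```text
t: 9.0
eef_pos: [0.4299, -0.202, 0.2688]
ee_rot: [3.138, -0.002, -2.315]
force: [-0.6, -0.1, -0.0]
width: 0.0877
```

```bash
python3 d.py B
python3 - <<'E'
from h import *
for n in("a6","scene0"):
    q=np.load(n+".npz"); P=q["P"].reshape(-1,3)*1000
    p=P[(np.hypot(P[:,0]-433,P[:,1]+206)<75)&(P[:,2]>12)&(P[:,2]<60)]
    (cx,cy),wh,a=cv2.minAreaRect(p[:,:2].astype(np.float32)); print(n,cx,cy,wh,a)
E
```

```text
B [   0.438    -0.2005    0.1825 -132.4   ] [-0.68 -0.53  8.63] turn -0.2
a6 432.4851989746094 -205.95797729492188 (106.44438171386719, 40.541744232177734) 47.63492202758789
scene0 432.674072265625 -205.81704711914062 (107.41685485839844, 40.318603515625) 47.63623809814453
```

>>> {"method": "send_rows", "body": {
  "motion": [
    {"offset": [-0.7, -0.5, 3], "turn": -0.2},
    {"offset": [-0.7, -0.5, 5], "turn": -0.2},
    {"offset": [-0.7, -0.5, 5], "turn": -0.2},
    {"offset": [-0.7, -0.5, 5], "turn": -0.2}
  ]
}}

```text
t: 9.4
eef_pos: [0.4428, -0.1986, 0.2212]
ee_rot: [3.141, -0.001, -2.308]
force: [0.5, -0.5, 0.6]
width: 0.0876
```

```bash
python3 d.py B
```

```text
B [   0.438    -0.2005    0.1825 -132.4   ] [0.46 0.22 3.87] turn 0.1
```

>>> {"method": "send_rows", "body": {
  "motion": [
    {"offset": [0.5, 0.2, 2], "turn": 0.1},
    {"offset": [0.5, 0.2, 3], "turn": 0.1},
    {"offset": [0.5, 0.2, 3.8], "turn": 0.1},
    {"offset": [0.5, 0.2, 3.8], "turn": 0.1},
    {"offset": [0.5, 0.2, 3.8], "turn": 0.1}
  ]
}}

```text
t: 9.9
eef_pos: [0.4381, -0.201, 0.1834]
ee_rot: [-3.141, 0.0, -2.31]
force: [-0.4, 0.4, 0.5]
width: 0.0877
```

>>> {"method": "send_rows", "body": {
  "motion": [
    {"offset": [0, 0, 0], "turn": 0},
    {"offset": [0, 0, 0], "turn": 0},
    {"offset": [0, 0, 0], "turn": 0},
    {"offset": [0, 0, 0], "turn": 0},
    {"offset": [0, 0, 0], "turn": 0},
    {"offset": [0, 0, 0], "turn": 0},
    {"offset": [0, 0, 0], "turn": 0},
    {"offset": [0, 0, 0], "turn": 0}
  ],
  "hand": -1,
  "squeeze": 8
}}

```text
t: 10.7
eef_pos: [0.4377, -0.201, 0.183]
ee_rot: [-3.142, -0.0, -2.311]
force: [0.2, -0.5, 0.6]
width: 0.0403
```

```bash
python3 d.py B
```

```text
B [   0.438    -0.2005    0.1825 -132.4   ] [-0.06  0.02  0.05] turn 0.0
```

>>> {"method": "send_rows", "body": {
  "motion": [
    {"offset": [0, 0, -2], "turn": 0},
    {"offset": [0, 0, -5], "turn": 0},
    {"offset": [0, 0, -9], "turn": 0},
    {"offset": [0, 0, -13], "turn": 0},
    {"offset": [0, 0, -16], "turn": 0},
    {"offset": [0, 0, -16], "turn": 0},
    {"offset": [0, 0, -16], "turn": 0}
  ]
}}

```text
t: 11.4
eef_pos: [0.4374, -0.2009, 0.3432]
ee_rot: [-3.141, 0.001, -2.311]
force: [0.1, 0.4, -2.0]
width: 0.0405
```

```bash
python3 d.py P1
```

```text
P1 [   0.461     0.1595    0.2426 -116.87  ] [-28.19  22.56  10.08] turn -15.5
```

>>> {"method": "send_rows", "body": {
  "motion": [
    {"offset": [-28.3, 22.6, 0], "turn": -15.5},
    {"offset": [-28.3, 22.6, 0], "turn": -15.5},
    {"offset": [-28.3, 22.6, 0], "turn": -15.5},
    {"offset": [-28.3, 22.6, 0], "turn": -15.5},
    {"offset": [-28.3, 22.6, 0], "turn": -15.5},
    {"offset": [-28.3, 22.6, 0], "turn": -15.5},
    {"offset": [-28.3, 22.6, 0], "turn": -15.5},
    {"offset": [-28.3, 22.6, 0], "turn": -15.5}
  ]
}}

```text
t: 12.2
eef_pos: [0.4615, 0.1643, 0.3413]
ee_rot: [3.141, -0.002, -2.037]
force: [0.3, 0.1, -1.5]
width: 0.0404
```

>>> {"method": "send_rows", "body": {
  "motion": [
    {"offset": [0, 0, 0], "turn": 0}
  ]
}}

```text
t: 12.3
eef_pos: [0.4612, 0.1621, 0.3411]
ee_rot: [3.14, -0.003, -2.037]
force: [0.5, 0.5, -1.6]
width: 0.0406
```

```bash
python3 d.py P1; python3 look.py scene b1 200 160
python3 - <<'E'
from h import *
from rack import C,Rr
q=np.load("b1.npz"); P=(q["P"].reshape(-1,3)-C)@Rr*1000
m=(np.abs(P[:,1]-123)<25)&(np.abs(P[:,0])<90)&(P[:,2]>115)&(P[:,2]<215)
for a in range(-90,70,8):
    w=P[m&(P[:,0]>=a)&(P[:,0]<a+8)]
    if len(w)>3:print(a+4,len(w),np.round(np.percentile(w[:,2],[0,50,100])),np.median(w[:,1]).round(),end=" | ")
E
```

```text
P1 [   0.461     0.1595    0.2426 -116.87  ] [ 0.22 -0.12  9.85] turn 0.1
-54 107 [154. 179. 199.] 126.0 | -46 33 [170. 193. 201.] 127.0 | -38 32 [181. 195. 201.] 128.0 | -30 28 [181. 196. 200.] 129.0 | -22 26 [176. 196. 201.] 130.0 | -14 23 [181. 196. 202.] 128.0 | -6 67 [167. 195. 214.] 117.0 | 2 24 [181. 199. 210.] 122.0 | 10 21 [182. 196. 201.] 121.0 | 18 7 [188. 192. 198.] 113.0 | 26 4 [189. 198. 202.] 125.0 | 34 13 [180. 197. 199.] 122.0 | 42 8 [189. 195. 197.] 118.0 |
```

View pics/b1.png

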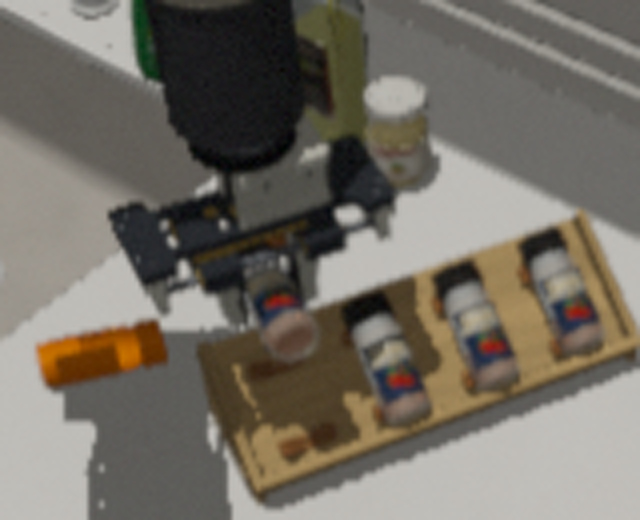

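Picture 9: the second jar is level above pocket 1, foot at crop (290,335); the other three lie undisturbed. Lowering the same way.

>>> {"method": "send_rows", "body": {
  "motion": [
    {"offset": [0.1, -0.1, 2], "turn": 0},
    {"offset": [0.1, -0.1, 5], "turn": 0},
    {"offset": [0.1, -0.1, 6.5], "turn": 0},
    {"offset": [0.1, -0.1, 7], "turn": 0},
    {"offset": [0.1, -0.1, 7.3], "turn": 0},
    {"offset": [0.1, -0.1, 7.6], "turn": 0}
  ],
  "hand": -1,
  "squeeze": 4
}}

```text
t: 12.95
eef_pos: [0.4623, 0.1586, 0.2674]
ee_rot: [-3.141, 0.001, -2.041]
force: [0.1, -0.4, -0.7]
width: 0.0406
```

```bash
python3 d.py P1
```

```text
P1 [   0.461     0.1595    0.2426 -116.87  ] [-0.02  0.15  2.48] turn -0.1
```

>>> {"method": "send_rows", "body": {
  "motion": [
    {"offset": [0, 0.1, 0.4], "turn": 0},
    {"offset": [0, 0.1, 0.8], "turn": 0},
    {"offset": [0, 0.1, 1.2], "turn": 0},
    {"offset": [0, 0.1, 1.6], "turn": 0},
    {"offset": [0, 0.1, 1.6], "turn": 0}
  ]
}}

```text
t: 13.45
eef_pos: [0.4611, 0.1594, 0.2505]
ee_rot: [3.141, -0.001, -2.04]
force: [1.0, -0.7, -1.0]
width: 0.0408
```

```bash
python3 d.py P1; python3 look.py scene b2 200 160; python3 prof.py b2 125
```

```text
P1 [   0.461     0.1595    0.2426 -116.87  ] [-0.01  0.01  0.79] turn -0.0
-68 3 [38. 40. 40.] | -60 59 [25. 75. 89.] | -52 53 [37. 69. 91.] | -44 29 [27. 91. 96.] | -36 39 [25. 93. 98.] | -28 21 [ 92.  98. 101.] | -20 24 [ 37. 100. 105.] | -12 23 [ 39. 101. 106.] | -4 24 [ 38. 105. 108.] | 4 22 [ 49. 107. 110.] | 12 1 [103. 103. 103.] | 20 14 [107. 112. 114.] | 28 8 [108. 112. 114.] | 
 [-0.04368163 -0.70528095 -1.79326524] [-0.03083777 -0.13238727 -0.00294135] 0.04073566241961543
```

Tilting just as the first did.

>>> {"method": "send_rows", "body": {
  "motion": [
    {"offset": [0, 0, 0.3], "turn": 0},
    {"offset": [0, 0, 0.6], "turn": 0},
    {"offset": [0, 0, 0.8], "turn": 0},
    {"offset": [0, 0, 1.0], "turn": 0},
    {"offset": [0, 0, 1.0], "turn": 0}
  ]
}}

```text
t: 14.0
eef_pos: [0.4623, 0.1599, 0.2416]
ee_rot: [-3.139, 0.002, -2.039]
force: [5.8, -4.8, 3.0]
width: 0.0409
```

```bash
python3 d.py P1; python3 look.py scene b3 200 160; python3 prof.py b3 125
```

```text
P1 [   0.461     0.1595    0.2426 -116.87  ] [ 0.1  0.1 -0.1] turn 0.0
-68 2 [38. 39. 40.] | -60 46 [26. 41. 68.] | -52 36 [38. 68. 74.] | -44 39 [27. 72. 79.] | -36 38 [26. 78. 84.] | -28 45 [ 74.  92. 147.] | -20 31 [ 83.  89. 146.] | -12 30 [39. 91. 98.] | -4 24 [ 91.  97. 102.] | 4 21 [ 46. 101. 103.] | 12 7 [107. 109. 113.] | 20 15 [103. 110. 112.] | 28 1 [143. 143. 143.] | 
 [ 5.79468626 -3.39021185  1.88537971] [-1.359334   -2.26608559 -0.07111265] 0.0406151430983513
```

Seated at about 30°. Releasing with a partial opening, then lifting.

>>> {"method": "send_rows", "body": {
  "motion": [
    {"offset": [0, 0, 0], "turn": 0},
    {"offset": [0, 0, 0], "turn": 0},
    {"offset": [0, 0, 0], "turn": 0},
    {"offset": [0, 0, 0], "turn": 0},
    {"offset": [0, 0, 0], "turn": 0}
  ],
  "hand": 0.3
}}

```text
t: 14.55
eef_pos: [0.4616, 0.1593, 0.241]
ee_rot: [-3.14, -0.0, -2.039]
force: [6.3, -5.4, -3.4]
width: 0.0564
```

>>> {"method": "send_rows", "body": {
  "motion": [
    {"offset": [0, 0, -1], "turn": 0},
    {"offset": [0, 0, -3], "turn": 0},
    {"offset": [0, 0, -6], "turn": 0},
    {"offset": [0, 0, -10], "turn": 0},
    {"offset": [0, 0, -14], "turn": 0},
    {"offset": [0, 0, -14], "turn": 0},
    {"offset": [0, 0, -14], "turn": 0}
  ]
}}

```text
t: 15.25
eef_pos: [0.4609, 0.1596, 0.3819]
ee_rot: [-3.141, 0.002, -2.04]
force: [-0.5, 0.1, -0.1]
width: 0.0568
```

```bash
python3 look.py scene c1 230 180; for y in 125 42 -40 -123; do python3 prof.py c1 $y|head -1; done
```

```text
-68 2 [41. 57. 70.] | -60 46 [27. 41. 68.] | -52 35 [36. 69. 74.] | -44 38 [25. 71. 78.] | -36 29 [27. 79. 83.] | -28 30 [70. 84. 89.] | -20 31 [37. 88. 93.] | -12 23 [85. 94. 97.] | -4 29 [ 40.  96. 101.] | 4 30 [ 47. 100. 104.] | 12 26 [ 95. 105. 110.] | 20 34 [ 58. 110. 115.] | 28 25 [ 84. 114. 118.] | 36 3 [106. 114. 116.] | 44 1 [74. 74. 74.] | 52 2 [77. 77. 78.] | 60 3 [80. 82. 83.] | 
-68 3 [41. 42. 60.] | -60 54 [27. 58. 68.] | -52 40 [35. 65. 73.] | -44 32 [28. 74. 79.] | -36 24 [72. 79. 82.] | -28 30 [69. 83. 88.] | -20 26 [78. 89. 93.] | -12 23 [39. 92. 96.] | -4 31 [ 40.  97. 101.] | 4 21 [ 91. 100. 106.] | 12 30 [ 48. 104. 111.] | 20 28 [ 95. 111. 117.] | 28 13 [ 59. 114. 119.] | 36 1 [109. 109. 109.] | 44 1 [77. 77. 77.] | 52 2 [77. 78. 79.] | 60 12 [79. 85. 87.] | 68 1 [83. 83. 83.] | 
-68 1 [43. 43. 43.] | -60 50 [26. 55. 67.] | -52 35 [37. 67. 74.] | -44 30 [27. 72. 77.] | -36 27 [27. 78. 83.] | -28 25 [72. 83. 87.] | -20 28 [38. 89. 92.] | -12 23 [39. 94. 96.] | -4 24 [42. 95. 98.] | 4 20 [ 48.  99. 103.] | 12 33 [ 52. 104. 111.] | 20 28 [ 54. 108. 115.] | 28 17 [ 60. 113. 117.] | 44 1 [73. 73. 73.] | 52 5 [76. 79. 83.] | 60 12 [80. 84. 85.] | 68 1 [80. 80. 80.] | 
-68 1 [39. 39. 39.] | -60 42 [25. 41. 66.] | -52 29 [39. 67. 73.] | -44 38 [25. 70. 77.] | -36 18 [72. 78. 84.] | -28 28 [70. 84. 88.] | -20 24 [36. 88. 93.] | -12 21 [37. 92. 98.] | -4 28 [ 38.  96. 101.] | 4 23 [ 45. 101. 106.] | 12 24 [ 52. 104. 112.] | 20 30 [ 54. 109. 115.] | 28 20 [ 59. 113. 118.] | 36 2 [109. 112. 113.] | 44 2 [71. 71. 71.] | 52 4 [75. 77. 81.] | 60 2 [78. 78. 79.] | 68 7 [79. 81. 82.] |
```

View pics/c1.png

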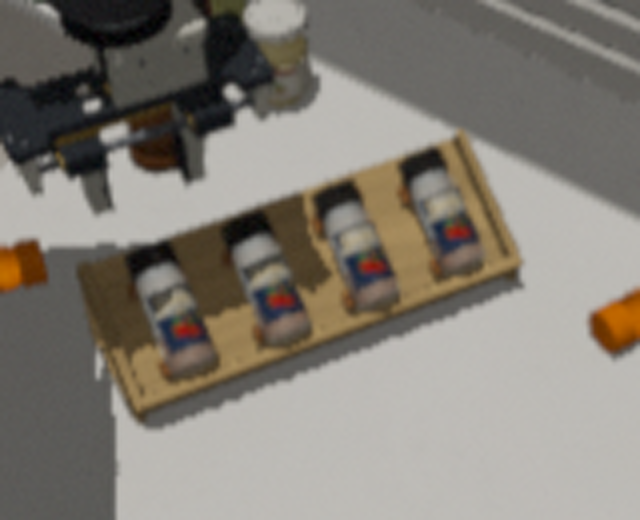

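Picture 10: all four jars lie alike in the pockets, caps uphill and feet at the stop (crop (195,365), (285,335), (375,300), (460,265)). The gripper is clear above. Handing in.

```bash
python3 -c "
from station import *
print(job_done())"
```

```text
the job is handed in; nothing more can be done
None
```

Both spare jars are in the rack, one in pocket 4 and one in pocket 1, and I handed the job in at about 15 s of the 48 s allowed. `job_done` gives no verdict, so the success below is from my own checks.

**What I did:** I gripped each jar level and set it down with a soft 4 N squeeze. The saddles tipped it to the 30° slope before I opened the fingers part way and lifted off.

**Last checks:**
- **Jar fit:** the final depth profiles of all four jars agree within about 1–4 mm in height. Caps are uphill and feet are at the stop.
- **Jars already there:** the two jars in pockets 2 and 3 showed no visible shift in the pictures or profiles.
- **Gripper:** it was clear of the rack with its force reading near zero.
- **Release force:** at the second release the gripper read about 9 N of side and down force. It vanished on lifting, and that jar did not move noticeably.
- **Timer and mill:** I did not measure these again at the end. The arm did not go near either of them.

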